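Bring the panorama slide under the viewing lamp and press its button

TASK

Push the long panorama slide along its wooden channel until its leading end rests against the brass stop under the lamp. Then press the lamp's push button, on the small switch box, fully down and let it spring back up. Do not press the button before the slide is at the stop, and leave the other things on the sill where they are.

Things in the scene. Friction and masses are not known exactly. Their poses are not given: they have to be found in the camera images.
- channel: Fixed wooden slide channel (sizes in mm), 116 wide (x); bed y = -180 to +200 (y: sliding direction), bed top 8 above the sill. Rails on both edges, 88 apart, tops 23.5 up; from y = 70 to 180 dark lips on them (76 apart, underside 23.5, top 27.5 up) reach over the slide's edges. The -y end is open. Origin: on the sill, mid-width, 180 before the stop's face.
- lamp_under (a point): Centre of the underside of the fixed viewing lamp's iron shade (76 mm across, 55 high), about 150 above the sill over the far part of the channel; its iron arm runs on toward the channel's +y to a fixed wooden cabinet 200 high.
- stop_face (a point): Point on the face of the fixed brass stop (block 60 mm wide, top 30 above the sill) across the +y end of the channel: channel frame (0, 180, 14). Axes as the channel.
- slide: Loose glass panorama slide in a dark wooden frame, 84 mm wide (its x), 180 long (its y), 12 thick, 250 g, lying flat in the channel. Origin: centre of its underside; z up; +y is the sliding direction. It starts 50 to 140 short of the stop.
- slide_head (a point): Middle of the leading (+y) end face of the slide, at half thickness. It must come to the stop's face.
- slide_tail (a point): Middle of the trailing (-y) end face of the slide, at half thickness: the face to push on.
- switch: Fixed grey switch box, 60 mm (x) by 70 (y) by 30 high, with the round push button on top. Origin: centre of its underside. An alike box with a rotary dimmer knob (a bar grip) stands on the sill too: leave it.
- button (a joint): Travel of the lamp's push button in m: 0 is up, 0.008 fully down; a spring (about 5 N when fully down) raises it.
- dial (a joint): Turn of the dimmer knob on the other box, rad, 0 at the start; leave it alone.
- button_top (a point): Centre of the top of the push button's round cap, 34 mm across; press straight down here.
- chimney: Red enamel lamp chimney, a tube 110 mm high, 68 across, standing; loose bystander, leave alone. Origin: centre of its underside.
- lens_case: Tortoiseshell-pattern lens case, 60 x 120 x 35 mm high; loose bystander, leave alone. Origin: centre of its underside.
- loupe: Small dark steel loupe, 36 mm across, 30 high; loose bystander, leave alone. Origin: centre of its underside.
- brush: Dusting brush lying on the sill; loose bystander, leave alone. Origin: its grip region's underside; length about 200 mm along x.
- slide_tray: Open wooden tray of upright glass slides, 100 x 130 x 80 mm high; loose bystander, leave alone. Origin: centre of its underside.
- pot: White bowl, 70 mm across, 50 high; loose bystander, leave alone. Origin: centre of its underside.
There are look-alikes about, which are no part of the job. There is more than one size of the slide; the job needs the middle-sized. What is shaped like the switch but purple is not meant.

How it is judged (in metres and radians):
On the way, in this order (a step that is already met when the one before it is completed fails the run):
1. the slide lies in the channel with its leading end against the stop (within 6 mm) (y of slide_head in the frame of channel between 0.174 and 0.186 m and z of slide_head in the frame of channel below 0.02 m and angle between slide's own z axis and vertical below 0.08 rad), for 0.2 s.
2. the push button is fully down (over 6.4 of its 8 mm) (value of joint button above 0.0064 m), for 0.1 s.
At the end, for the whole second after the job is handed in: The slide lies flat in its channel, at rest, its leading end within 6 mm of the stop's face; the push button is back up (within 1.5 mm) (all of step 1 and linear speed of slide below 0.01 m/s and value of joint button below 0.0015 m); the robot touches nothing.
It fails at once if the button is pressed while the slide is not at the stop (value of joint button above 0.004 m and y of slide_head in the frame of channel below 0.17 m).
It fails at once if a loose bystander is moved over 30 mm or the dimmer knob is turned over 0.3 rad (distance of any of chimney, lens_case, loupe, brush, slide_tray, pot from where it was at the start of the episode above 0.03 m or value of joint dial above 0.3 rad).
It also fails if it takes over 38 s, if anything falls off the work surface, if the arm or the gripper's body presses on something with over 40 N, if the wrist force passes 120 N, or if a joint passes its speed limit or range.

ROBOT

A 6-joint arm with a two-finger parallel gripper is mounted at the origin on the work surface. World frame = base frame: x ahead of the robot, y to its left, z up, the work surface at z = 0. Lengths are in mm, angles in rad, forces in N, time in s.
With the tool pointing down it reaches from about 400 to 925 mm from the base axis. Payload 12.5 kg.
Tool frame: the origin (TCP) lies midway between the tips of the shut fingers; the grasp point (between the pads) lies 19 mm behind it; z points along the fingers, y is the line along which they close (so a half turn about z gives the same grasp; the last joint's range is limited). The gripper opens to 95 mm and grips with 3 to 60 N. Pads are 20 mm wide; open, the fingers measure 119 mm over their backs; the gripper's body (75 mm by 180 mm) begins 59 mm behind the grasp point.
Start: joints at [1.162, 0.491, 1.559, -0, 1.092, -0.106], TCP at [186.354, 596.589, 214.661] pointing down, gripper open.
Joint ranges: [-3.1, 3.1], [-0.84, 2.19], [0.05, 2.79], [-1.13, 4.28], [0.06, 2.93], [-2.69, 2.69]. Speed limits (rad/s): [2.22, 2.22, 2.79, 3.14, 3.14, 3.14].

INTERFACE

Orientations are given as [roll, pitch, yaw] about the fixed x, y, z axes, in that order (R = Rz(yaw) Ry(pitch) Rx(roll)).
In Python, from cell import env gives the robot as it stands.
- The arm moves only by the shell command python3 -m inch 'ROWS'. ROWS is JSON, a list of rows, each a list of 7 numbers: the turn, a rotation vector about the tool's x, y, z in rad, then the shift along the tool's x, y, z in cm, then the closure, from -1 (fully open) to 1 (shut). A call has 1 to 20 rows; each row shifts and turns the commanded pose from where the row before left it, along the tool's axes as they then stand; what a row does not reach is not made up. A row lasts 1/8 s, in which the tool goes at most 62.5 mm and 10.7 degrees, less where a joint would pass 70% of its speed; a pose out of reach is approached as far as the arm can. A call with a gripper value outside its range is refused whole. The fingers move at their own pace and stop on an object; the grip force is fixed at half the most. Time passes only in rows, so rows that do not move let the fingers close. It gives the time, the measured TCP pose, the force, the opening and the grip force at its end, in the units of the state.
- env.state(): the state, without advancing time (a new reading comes with each control period).
- env.read_camera(name): name is "side" or "top" or "wrist"; returns a dict with "img" (384x512x3 uint8, red, green, blue), "depth" (384x512 float32, mm along the optical axis (not along the pixel's ray), 0 where there is no reading), "fx", "fy", "cx", "cy" (pixels), "position" and "orientation" of the camera in the world. Camera axes: x right, y down, z forward; pixel columns grow to the right and rows downward; lengths in mm; the calibration is good to about 2 mm. A picture is of the moment at which its call begins.
- env.job_done(): hands the job in; it is judged then, once.
Trained networks look in a picture, given as the dict that the camera call returned (one of the last four; its "shot" number tells which), for a name from the list of things; names that differ only in an ending like _2 or _b are one class to them, and where a whole thing is asked for, a point or a joint stands for the part that bears it (a point fixed in the world has none). Each returns a list of dicts, best first, with "score" (0 to 1); they miss things now and then, are a little off and sometimes report something else, mostly with a low value. They report only what shows in the picture. A call takes as long as a camera call. They do not tell look-alikes from the thing itself.
- env.find_in(picture, target): "centre" ([x, y, z] in mm, in the coordinates of the camera as it stood for that picture, good to about 4 mm: the middle of the surface that is visible of it).
- env.trace(picture, target): "mask" (384x512 bool, what is visible of it).
The state is a dict: "t": time; "joints": joint angles; "qvel": joint speeds; "tau": joint torques, N m; "eef_pos": TCP position; "tcp_rot": TCP orientation; "ft_force": force on the tool from outside, world axes, zero at the start; "moment": the same for the moment, N m; "opening": opening from 0.0 (shut) to 1.0 (fully open); "grip_force": force on a finger pad.
Only numpy, scipy, OpenCV 4.12 (cv2) and the standard library are available. Lean on these libraries where they do the work, as an engineer would, in place of code of your own. Each camera call takes 0.05 s, during which the arm holds its last target. There are 200 camera calls.

## Working session

There is one attempt and no reset: what is moved stays moved. The work goes in short steps, Python scripts to look and compute and a shell command to move; the robot and the scene stay as the last step left them, time stands still between calls to the robot, and variables do not carry over. Pictures are saved under pics/ and viewed, at most 10 in all, crops included, and the job is handed in when it is done.

```bash
mkdir -p pics
cat > h.py <<'E'
import numpy as np,cv2
from scipy.spatial.transform import Rotation as R
from cell import env
def T(p):
    o=np.array(p["orientation"])
    M=o if o.shape==(3,3) else R.from_euler("xyz",o).as_matrix()
    return M,np.array(p["position"])
def w(p,c):
    M,t=T(p); return M@np.array(c)+t
def cloud(p):
    d=p["depth"];v,u=np.indices(d.shape)
    P=np.stack([(u-p["cx"])/p["fx"]*d,(v-p["cy"])/p["fy"]*d,d],-1)
    M,t=T(p); W=P@M.T+t; W[d==0]=np.nan; return W
def save(p,n): cv2.imwrite("pics/"+n,p["img"][:,:,::-1])
E
python3 - <<'E'
from h import *
s=env.state();print({k:np.round(v,3) for k,v in s.items()})
for n in["top","side"]:
    p=env.read_camera(n);save(p,n+"1.png");print(n,p["position"],p["orientation"],p["fx"])
    for t in["slide","switch","button","channel","dial","chimney","lens_case","loupe","brush","slide_tray","pot"]:
        for f in env.find_in(p,t)[:4]: print(t,round(f["score"],2),np.round(w(p,f["centre"])))
a=[cv2.imread(f"pics/{n}1.png") for n in["top","side"]]
E
```

```text
{'t': np.float64(0.0), 'joints': array([ 1.162,  0.492,  1.559,  0.   ,  1.092, -0.106]), 'qvel': array([ 0.   ,  0.001,  0.001, -0.001,  0.001,  0.   ]), 'tau': array([ 1.0000e-03, -6.1265e+01, -2.5819e+01,  6.9000e-02,  4.8000e-02,
       -0.0000e+00]), 'eef_pos': array([186.253, 596.328, 214.056]), 'tcp_rot': array([-3.14 , -0.   ,  2.839]), 'ft_force': array([-0.055,  0.442,  0.584]), 'moment': array([ 0.029, -0.014,  0.008]), 'grip_force': np.float64(0.0), 'opening': np.float64(1.0)}
top [ 343.83650649   13.39742111 1368.63341623] [-3.02325447 -0.00643709 -1.57453909] 459.45010370581497
slide 0.86 [829.  81.   8.]
slide 0.74 [ 170. -342.   13.]
slide 0.65 [580. -58.  16.]
switch 0.84 [428. 106.  28.]
switch 0.84 [316. 150.  29.]
button 0.56 [426. 108.  51.]
channel 0.91 [568. -81.   7.]
channel 0.39 [577. -57.  13.]
dial 0.7 [ 423. -240.   56.]
dial 0.66 [565. -80.   5.]
chimney 0.98 [785. -86.  62.]
lens_case 0.89 [ 741. -260.   33.]
loupe 0.43 [401. -13.  30.]
brush 0.94 [ 652. -416.   16.]
brush 0.47 [566. -81.   5.]
slide_tray 0.56 [372. 397.  50.]
pot 0.86 [ 392. -375.   24.]
side [ 450.29812203 -829.63901802  877.37828532] [-2.29497176 -0.00606747 -0.05419777] 382.85647777613667
slide 0.77 [831.  91.   8.]
slide 0.76 [580. -66.  17.]
slide 0.66 [633. 214. 175.]
slide 0.62 [ 164. -340.   17.]
switch 0.74 [323. 139.  36.]
switch 0.71 [432.  90.  30.]
button 0.4 [321. 154.  54.]
button 0.38 [434. 105.  54.]
channel 0.67 [ 579. -139.    9.]
dial 0.56 [ 419. -250.   64.]
chimney 0.92 [ 794. -104.   67.]
chimney 0.56 [ 744. -269.   39.]
lens_case 0.61 [ 743. -267.   39.]
brush 0.82 [ 650. -422.   19.]
slide_tray 0.67 [375. 360.  57.]
pot 0.62 [ 386. -355.   34.]
pot 0.51 [ 650. -418.   18.]
```

View pics/top1.png

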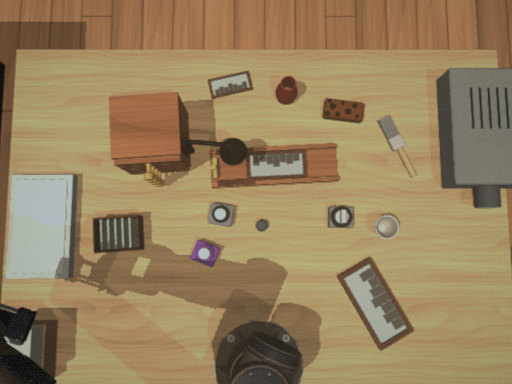

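View pics/side1.png

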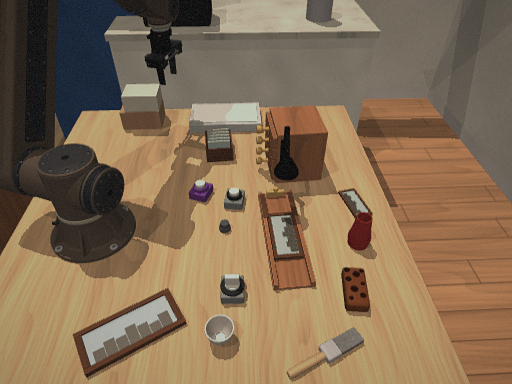

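The top view shows the channel (px 210–340, 145–187) with the slide in it and the stop at its left (+y) end under the lamp (233,152). The grey button box is at (221,214), the purple look-alike at (205,252) and the dimmer at (341,216). The other two slides, small (230,84) and large (375,302), lie outside the channel. Next I measure the channel, slide and button.

Run:
```python
from h import *
for n in["top","side"]:
    p=env.read_camera(n);W=cloud(p)
    for t in["channel","slide","switch","button"]:
        for f in env.trace(p,t)[:4]:
            Q=W[f["mask"]];Q=Q[~np.isnan(Q[:,0])]
            if len(Q)<10: continue
            c=np.median(Q,0)
            if t in("channel","slide") and not(480<c[0]<650 and -250<c[1]<120): continue
            r=cv2.minAreaRect(Q[:,:2].astype(np.float32))
            print(n,t,round(f["score"],2),len(Q),np.round(c),"rect",np.round(r[0]),np.round(r[1]),round(r[2],1),"z",np.round(np.percentile(Q[:,2],[5,50,95])))
            if t in("button","switch"):
                H=Q[Q[:,2]>np.percentile(Q[:,2],97)-4];print("   top",np.round(H.mean(0)),len(H),np.round(np.ptp(H,axis=0)))
    if n=="top":
        np.set_printoptions(linewidth=200)
        A=W.reshape(-1,3); A=A[~np.isnan(A[:,0])]
        B=A[(abs(A[:,0]-570)<75)&(A[:,1]>-260)&(A[:,1]<110)]
        H=B[(B[:,2]>21)&(B[:,2]<35)]
        r=cv2.minAreaRect(H[:,:2].astype(np.float32));print("rails",r,np.array(cv2.boxPoints(r)).round())
        # brass: yellowish
        hsv=cv2.cvtColor(p["img"],cv2.COLOR_RGB2HSV)
        L=A[(A[:,2]>120)&(A[:,0]>500)&(A[:,0]<680)&(A[:,1]<180)&(A[:,1]>-100)]
        print("lamp",L.min(0),L.max(0))
    im=cv2.resize(p["img"][130:200,190:350] if n=="top" else p["img"][170:300,200:340],None,fx=5 if n=="top" else 4,fy=5 if n=="top" else 4,interpolation=cv2.INTER_CUBIC)
    if n=="top": cv2.imwrite("pics/crop1.png",im[:,:,::-1])
```

```text
top channel 0.74 2975 [566. -74.  11.] rect [579. -50.] [121. 389.] 2.9 z [ 3. 11. 29.]
top slide 0.84 1592 [578. -58.  17.] rect [579. -57.] [ 85. 179.] 2.7 z [12. 17. 22.]
top switch 0.94 492 [429. 106.  33.] rect [430. 110.] [74. 60.] 80.4 z [25. 33. 55.]
   top [431. 107.  54.] 77 [32. 29. 13.]
top switch 0.57 513 [319. 150.  34.] rect [318. 152.] [69. 60.] 68.3 z [23. 34. 55.]
   top [318. 152.  54.] 87 [31. 31.  6.]
top button 0.72 643 [ 652. -414.   17.] rect [ 632. -425.] [198.  41.] 25.2 z [11. 17. 22.]
   top [ 645. -418.   21.] 204 [177.  99.   7.]
top button 0.6 102 [429. 108.  53.] rect [430. 108.] [31. 30.] 44.9 z [49. 53. 57.]
   top [430. 109.  56.] 40 [29. 29. 11.]
top button 0.43 111 [319. 153.  54.] rect [318. 152.] [30. 32.] 48.1 z [48. 54. 57.]
   top [318. 154.  55.] 60 [31. 31.  5.]
rails ((577.9302978515625, -64.40408325195312), (112.75099182128906, 349.8169860839844), 2.9879581928253174) [[ 513.  107.]
 [ 531. -242.]
 [ 643. -236.]
 [ 625.  113.]]
lamp [552.65377127  29.12239826 120.37649642] [624.43385012 179.67570472 242.36163974]
side channel 0.71 1392 [580. -67.  19.] rect [579. -47.] [ 90. 202.] 2.5 z [14. 19. 23.]
side channel 0.61 2612 [ 579. -140.   12.] rect [581. -29.] [123. 419.] 3.1 z [ 7. 12. 30.]
side slide 0.84 1328 [580. -65.  19.] rect [581. -47.] [ 88. 200.] 1.8 z [15. 19. 23.]
side switch 0.95 389 [322. 138.  32.] rect [323. 175.] [126.  71.] 82.2 z [ 7. 32. 56.]
   top [320. 154.  56.] 51 [30. 33.  8.]
side switch 0.94 379 [432.  91.  32.] rect [432. 109.] [73. 60.] 80.7 z [10. 32. 56.]
   top [432. 108.  56.] 53 [29. 32.  5.]
side switch 0.17 1056 [ 740. -270.   35.] rect [ 745. -246.] [144.  59.] 83.2 z [13. 35. 39.]
   top [ 744. -260.   37.] 606 [ 66. 118.   6.]
side button 0.45 52 [433. 103.  55.] rect [432. 106.] [26. 25.] 71.5 z [49. 55. 58.]
   top [432. 108.  56.] 32 [23. 26.  4.]
```

View pics/crop1.png

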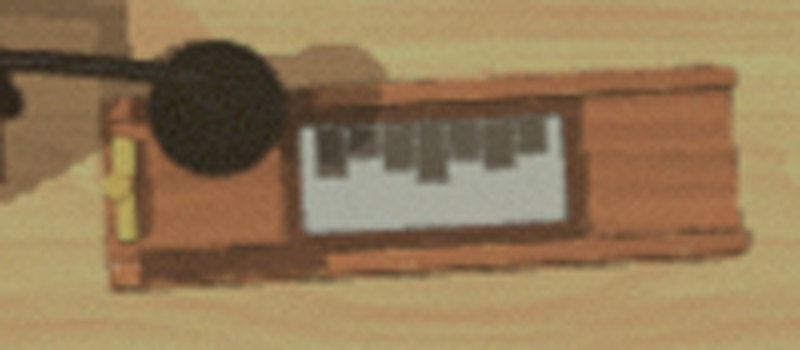

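Measurements agree with each other and with the given sizes. Channel yaw is about +0.05 rad, centreline x≈579 at y=-50, the slide tail is at about (583,-147), and the head is about 87 mm short of the stop (y≈120). The button is at about (431,108,56). I'll travel clear of the lamp and turn the tool so its x points along the channel.

```bash
python3 -m inch '[[0,0,0,-3.95,-3.44,0,0.4],[0,0,0,-3.95,-3.44,0,0.4],[0,0,0,-3.95,-3.44,0,0.4],[0,0,0,-3.95,-3.44,0,0.4],[0,0,0,-3.95,-3.44,0,0.4],[0,0,0,-3.95,-3.44,0,0.4],[0,0,0,-3.95,-3.44,0,0.4],[0,0,0,-3.95,-3.44,0,0.4],[0,0,0,-3.95,-3.44,0,0.4],[0,0,0,-3.95,-3.44,0,0.4],[0,0,0.174,0,0,0,0.4],[0,0,0.174,0,0,0,0.4],[0,0,0.174,0,0,0,0.4],[0,0,0.174,0,0,0,0.4],[0,0,0.174,0,0,0,0.4],[0,0,0.174,0,0,0,0.4],[0,0,0.173,0,0,0,0.4]]'
```

```text
t: 3.82
eef_pos: [460.8, 150.5, 214.7]
tcp_rot: [3.141, -0.0, 1.616]
ft_force: [0.2, 0.2, -0.2]
opening: 0.298
grip_force: 0.0
```

```bash
python3 -m inch '[[0,0,0,-5.85,0,0,0.4],[0,0,0,-5.85,0,0,0.4],[0,0,0,-5.85,0,0,0.4],[0,0,0,-5.85,0,0,0.4],[0,0,0.006,-3.9,3.65,0,0.4],[0,0,0,-3.9,3.65,0,0.4],[0,0,0,-3.9,3.65,0,0.4],[0,0,0,0,0,5,0.4],[0,0,0,0,0,5,0.4],[0,0,0,0,0,4,0.4],[0,0,0,0,0,0,0.4]]'
python3 - <<'E'
from h import *
p=env.read_camera("wrist");save(p,"w1.png")
W=cloud(p)
for t in["slide","slide_tail"]:
  for f in env.trace(p,t)[:2]:
    Q=W[f["mask"]];Q=Q[~np.isnan(Q[:,0])];r=cv2.minAreaRect(Q[:,:2].astype(np.float32))
    print(t,f["score"],np.round(np.median(Q,0)),np.round(cv2.boxPoints(r)))
for t in["slide_tail"]:
  for f in env.find_in(p,t)[:2]: print(t,f["score"],np.round(w(p,f["centre"])))
E
```

```text
t: 5.2
eef_pos: [586.4, -194.5, 72.3]
tcp_rot: [-3.137, -0.002, 1.616]
ft_force: [0.1, -0.1, 0.0]
opening: 0.304
grip_force: 0.0
slide 0.68 [582. -86.  16.] [[ 537.  -40.]
 [ 542. -147.]
 [ 628. -142.]
 [ 623.  -36.]]
slide_tail 0.58 [582. -86.  16.] [[ 535.  -39.]
 [ 539. -147.]
 [ 626. -144.]
 [ 623.  -37.]]
slide_tail 0.5 [ 731. -225.   33.] [[ 604. -270.]
 [ 781. -312.]
 [ 805. -208.]
 [ 629. -166.]]
slide_tail 0.63 [581. -84.  18.]
slide_tail 0.19 [ 586. -163.   13.]
```

View pics/w1.png

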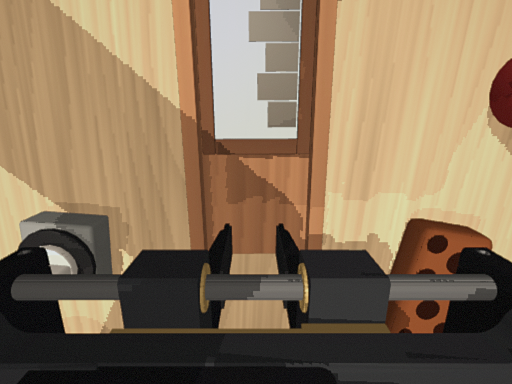

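The fingers (px 228 and 282) straddle the channel midline (px 257), and the slide's tail edge at px row 155 corresponds to y≈-145. I'll lower and push.

```bash
python3 -m inch '[[0,0,0.006,0,0,3,0.4],[0,0,0,0,0,2.9,0.4],[0,0,0,0,0,0,0.4],[0,0,0,1.2,0,0,0.4],[0,0,0,1.2,0,0,0.4],[0,0,0,1,0,0,0.4],[0,0,0,0.6,0,0,0.4],[0,0,0,0.6,0,0,0.4],[0,0,0,0.6,0,0,0.4],[0,0,0,0.6,0,0,0.4],[0,0,0,0.6,0,0,0.4],[0,0,0,0.6,0,0,0.4],[0,0,0,0.6,0,0,0.4],[0,0,0,0.6,0,0,0.4]]'
python3 - <<'E'
from h import *
p=env.read_camera("top");W=cloud(p)
for f in env.trace(p,"slide")[:4]:
    Q=W[f["mask"]];Q=Q[~np.isnan(Q[:,0])];print(np.round(np.median(Q,0)),np.round(cv2.boxPoints(cv2.minAreaRect(Q[:,:2].astype(np.float32)))).tolist())
im=cv2.resize(p["img"][120:220,180:350],None,fx=4,fy=4);cv2.imwrite("pics/c2.png",im[:,:,::-1])
E
```

```text
t: 7.15
eef_pos: [584.4, -112.6, 15.6]
tcp_rot: [-3.142, -0.0, 1.61]
ft_force: [-0.3, -3.6, 2.4]
opening: 0.301
grip_force: 1.6
[ 172. -339.   12.] [[30.0, -351.0], [89.0, -457.0], [310.0, -334.0], [251.0, -228.0]]
[593.  -8.  17.] [[453.0, -12.0], [619.0, -56.0], [641.0, 27.0], [475.0, 71.0]]
[830.  83.   6.] [[785.0, 139.0], [814.0, 12.0], [877.0, 27.0], [848.0, 153.0]]
```

View pics/c2.png

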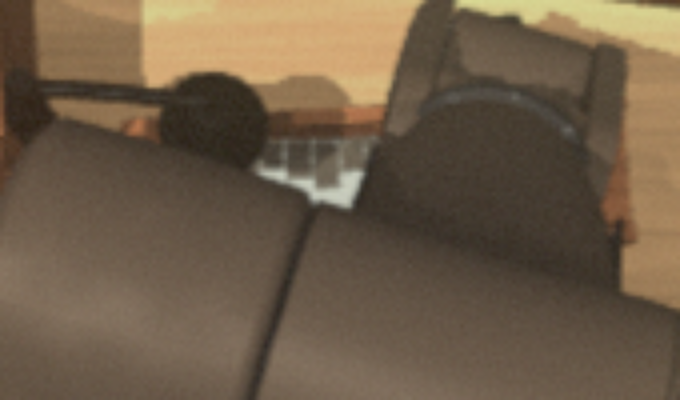

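The slide is moving, with about 3.6 N of push force and roughly 43 mm left to go.

```bash
python3 -m inch '[[0,0,0.006,0.6,-0.02,0,0.4],[0,0,0,0.6,-0.02,0,0.4],[0,0,0,0.6,-0.02,0,0.4],[0,0,0,0.5,-0.02,0,0.4],[0,0,0,0.5,0,0,0.4],[0,0,0,0.4,0,0,0.4],[0,0,0,0.3,0,0,0.4]]'
python3 -m inch '[[0,0,0,0.3,0,0,0.4],[0,0,0,0.2,0,0,0.4]]'
```

```text
t: 8.12
eef_pos: [582.4, -77.8, 15.6]
tcp_rot: [3.142, -0.0, 1.604]
ft_force: [0.3, -0.9, -0.4]
opening: 0.302
grip_force: 0.5
t: 8.38
eef_pos: [582.2, -72.9, 15.6]
tcp_rot: [-3.142, -0.0, 1.604]
ft_force: [-0.2, -0.1, -0.8]
opening: 0.302
grip_force: 0.5
```

```bash
python3 -m inch '[[0,0,-0.018,0.3,0,0,0.4],[0,0,0,0.2,0,0,0.4],[0,0,0,0.2,0,0,0.4]]'
python3 -m inch '[[0,0,0,0.2,0,0,0.4],[0,0,0,0.2,0,0,0.4]]'
python3 - <<'E'
from h import *
p=env.read_camera("side");save(p,"s2.png");W=cloud(p)
im=cv2.resize(p["img"][140:290,220:370],None,fx=4,fy=4,interpolation=cv2.INTER_CUBIC);cv2.imwrite("pics/s2.png",im[:,:,::-1])
E
```

```text
t: 8.75
eef_pos: [583.5, -68.8, 16.2]
tcp_rot: [3.138, 0.004, 1.623]
ft_force: [1.1, -31.5, -1.2]
opening: 0.301
grip_force: 15.4
t: 9.0
eef_pos: [583.7, -68.0, 16.5]
tcp_rot: [3.137, 0.007, 1.624]
ft_force: [-2.0, -57.1, -0.7]
opening: 0.299
grip_force: 27.9
```

View pics/s2.png

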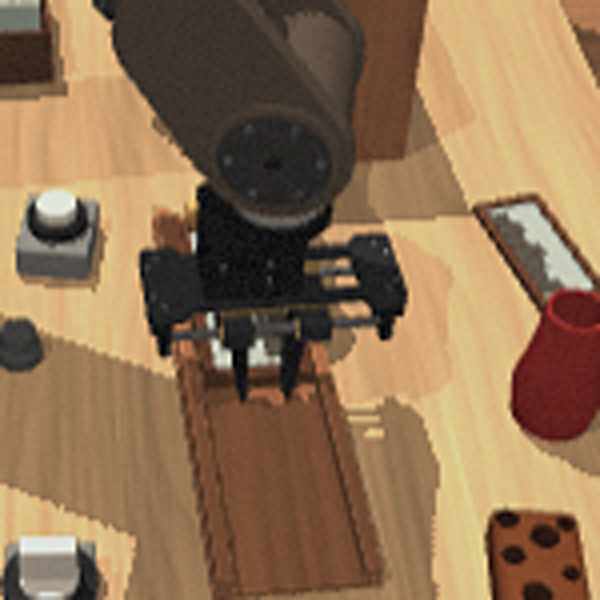

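The force rises sharply to 57 N at the predicted stop position, so the slide is at the stop. The fingers are at its tail, inside the rails. I'll retreat, raise, close the fingers and move over the button.

```bash
python3 -m inch '[[0,0,0,-1,0,0,0.4],[0,0,0,-2,0,0,0.4],[0,0,0,-1.2,0,0,0.4],[0,0,0,0,0,-5,0.4],[0,0,0,0,0,-5,1],[0,0,0,0,-4.75,0,1],[0,0,0,0,-4.75,0,1],[0,0,0,0,-4.75,0,1],[0,0,0,5.64,0,0,1],[0,0,0,5.64,0,0,1],[0,0,0,5.64,0,0,1],[0,0,0,5.64,0,0,1],[0,0,0,0,0,0,1],[0,0,0,0,0,0,1]]'
python3 - <<'E'
from h import *
p=env.read_camera("side");W=cloud(p)
for f in env.trace(p,"slide")[:5]:
    Q=W[f["mask"]];Q=Q[~np.isnan(Q[:,0])];print(f["score"],np.round(np.median(Q,0)),np.round(cv2.boxPoints(cv2.minAreaRect(Q[:,:2].astype(np.float32)))).tolist())
im=cv2.resize(p["img"][140:290,220:370],None,fx=4,fy=4,interpolation=cv2.INTER_CUBIC);cv2.imwrite("pics/s3.png",im[:,:,::-1])
p=env.read_camera("wrist");W=cloud(p)
for t in ["button","switch"]:
  for f in env.trace(p,t)[:2]:
    Q=W[f["mask"]];Q=Q[~np.isnan(Q[:,0])]
    H=Q[Q[:,2]>np.percentile(Q[:,2],97)-4];print(t,f["score"],(H.min(0)+H.max(0)).round()/2,np.ptp(H,axis=0).round())
E
```

```text
t: 10.8
eef_pos: [430.1, 113.9, 115.6]
tcp_rot: [-3.142, -0.0, 1.623]
ft_force: [0.9, 0.2, 0.8]
opening: 0.006
grip_force: 0.0
0.88 [578.  18.  19.] [[527.0, 139.0], [539.0, -64.0], [625.0, -58.0], [613.0, 144.0]]
0.75 [828.  91.   8.] [[785.0, 156.0], [815.0, 17.0], [875.0, 30.0], [844.0, 169.0]]
0.6 [ 168. -344.   14.] [[32.0, -336.0], [95.0, -449.0], [310.0, -328.0], [246.0, -215.0]]
button 0.77 [319.5 155.5  53. ] [33. 31.  5.]
button 0.68 [431.5 111.   83. ] [33. 31. 65.]
switch 0.58 [319.5 155.   53. ] [33. 32.  5.]
```

View pics/s3.png

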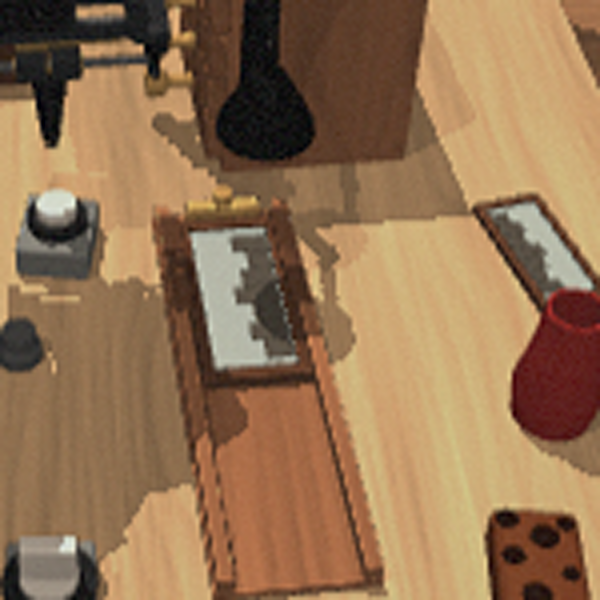

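The slide's leading end now sits against the brass stop (crop px ~(225,205)), flat and under the lips. Now I press the button.

```bash
python3 -m inch '[[0,0,0,-0.4,0,2.5,1],[0,0,0,0,0,2,1],[0,0,0,0,0,1,1],[0,0,0,0,0,0.3,1],[0,0,0,0,0,0.2,1],[0,0,0,0,0,0.2,1],[0,0,0,0,0,0.2,1],[0,0,0,0,0,0,1]]'
python3 -m inch '[[0,0,0,0,0,0.2,1],[0,0,0,0,0,0.2,1],[0,0,0,0,0,0,1]]'
```

```text
t: 12.05
eef_pos: [430.5, 110.1, 51.8]
tcp_rot: [3.141, -0.0, 1.622]
ft_force: [0.8, -0.9, 3.3]
opening: 0.001
grip_force: 1.2
t: 12.42
eef_pos: [430.5, 110.1, 47.6]
tcp_rot: [3.141, -0.0, 1.622]
ft_force: [1.5, -0.2, 4.9]
opening: 0.004
grip_force: 2.1
```

```bash
python3 -m inch '[[0,0,0,0,0,0.15,1],[0,0,0,0,0,0.15,1],[0,0,0,0,0,0,1]]'
```

```text
t: 12.8
eef_pos: [430.6, 110.1, 45.8]
tcp_rot: [3.14, -0.0, 1.622]
ft_force: [-3.2, -1.7, 29.5]
opening: 0.005
grip_force: 14.6
```

The button has bottomed out: 29.5 N is well above its 5 N spring. I'll hold a moment, release, rise and check.

```bash
python3 -m inch '[[0,0,0,0,0,0,1],[0,0,0,0,0,-0.5,1],[0,0,0,0,0,-1,1],[0,0,0,0,0,-4,1],[0,0,0,0,0,-5,1],[0,0,0,0,0,0,1],[0,0,0,0,0,0,1],[0,0,0,0,0,0,1],[0,0,0,0,0,0,1]]'
python3 - <<'E'
from h import *
p=env.read_camera("side");W=cloud(p)
for f in env.trace(p,"button")[:3]:
    Q=W[f["mask"]];Q=Q[~np.isnan(Q[:,0])];print(f["score"],np.round(np.median(Q,0)),np.percentile(Q[:,2],95).round(1))
im=cv2.resize(p["img"][140:290,220:370],None,fx=4,fy=4,interpolation=cv2.INTER_CUBIC);cv2.imwrite("pics/s4.png",im[:,:,::-1])
E
```

```text
t: 13.92
eef_pos: [429.9, 110.0, 148.8]
tcp_rot: [-3.14, 0.0, 1.622]
ft_force: [0.5, 0.3, -0.7]
opening: 0.005
grip_force: 0.0
0.62 [433. 106.  55.] 58.1
0.6 [320. 150.  56.] 58.7
```

View pics/s4.png

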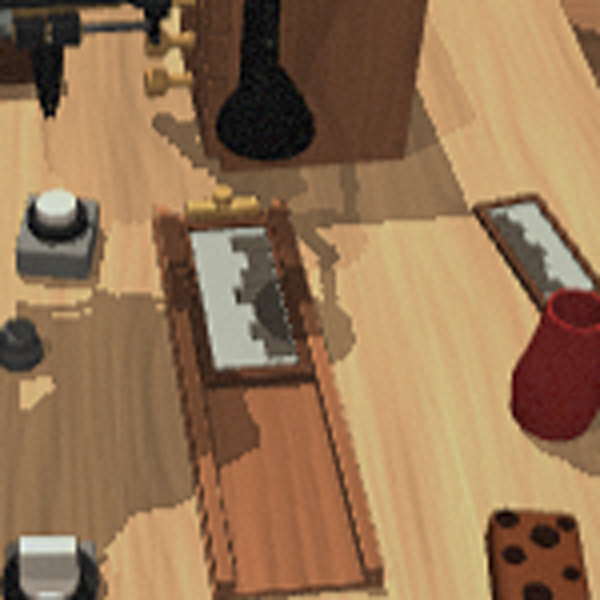

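The button is back up (crop px (57,205)), the slide is still at the stop, and the gripper is clear of everything.

```bash
python3 -c "
from cell import env
print(env.job_done())"
```

```text
the job is handed in; nothing more can be done
None
```

I pushed the slide against the brass stop, pressed the lamp button fully down and let it spring back, and handed the job in at about 14 s with the arm clear; no verdict came back from the judge.

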